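Open the mould-cooling filter onto a spacer block

TASK

First tip the tall aluminium spacer block over onto the black rubber plate that its foot butts against, so that it lies flat as a rest. Then turn the lever of the filter cover a quarter turn anticlockwise (seen from above) as far as its stops, lift the cover off the housing, and set it down upright, without dropping it, on the middle of the lying block and let go. Leave the bolt cup, the oil can and the brass mallet where they are.

Things in the scene. Friction and masses are not known exactly. Their poses are not given: they have to be found in the camera images.
- housing: Fixed round filter housing, flange 140 mm across, its top 90 mm above the bench. Origin: centre of its underside, on the cover's axis; z up. Locked, the cover's x axis lies along this x (it starts 0 to 0.2 rad anticlockwise of that). Turned anticlockwise from above, the lugs come free at 1.1 rad and stop pins end the turn at about 1.6 rad. Two low pipe stubs (52 mm high) lie opposite the lever's sweep.
- housing_mouth (a point): Centre of the flange's top, mouth of the 80 mm bore that holds the cover's spigot 15 mm deep. Two dark steel keepers stand on the flange 50 to 70 mm from the axis, tops 18.5 mm above it; their inward lips hold the cover's brass lugs down while it is locked.
- cover: Loose blue bayonet cover, 0.32 to 0.48 kg. Origin: centre of its spigot's underside; x along the lever to its red end, z up. Spigot 76 mm across (z 0 to 16 mm), disc 92 mm (z 16 to 24), two brass lugs at +-y reaching 58 mm from the axis, hub 36 mm across (z 24 to 43), lever bar on top. Seated, its origin is 75 mm above the bench. Turns with light friction (about 2 N at the red end).
- lever_end (a point): Centre of the lever's red end, 85 mm from the cover's axis, at mid height of the bar: where to push sideways.
- lever_hub (a point): Point on the cover's axis at mid height of the lever bar, 55 mm above the cover's origin. The dark bar is 16 mm wide and 24 mm high (z 43 to 67 mm), from x = -45 to +105 mm, free underneath beyond the hub. Gripped across here, the cover hangs nearly level.
- rest_plate: Fixed black rubber plate, 150 (x) by 130 (y) by 12 mm thick. Origin: centre of its underside; z up. Its -x edge is the stop for the block's foot; the block is to fall towards +x.
- block: Loose aluminium spacer block, 40 (x) by 70 (y) by 120 mm (z), 0.65 to 0.95 kg. Origin: centre of its foot face. It starts upright on the bench, under 4 mm off the plate's -x edge, x pointing at the plate within 0.06 rad. Pushed at the top to +x by a few newtons it tips over that edge and, past 0.35 rad, falls by itself; lying, its top is 52 mm above the bench.
- block_mid (a point): The block's centre, 60 mm from its foot face along its z.
- bolt_cup: Bystander: loose orange cup, 64 mm across, 60 mm high. Origin: centre of its underside.
- oil_can: Bystander: loose green can with a pale band and top, 56 mm across, 100 mm high. Origin: centre of its underside.
- mallet: Bystander: loose brass-headed hammer lying on the bench, about 260 mm long. Origin under its middle.
Mind the look-alikes: they are no part of the job. Of the things that look like the cover, the middle-sized one is meant.

How it is judged:
By the outcome, as a careful person would: the job done as asked, in the order asked, and still so for the second after the job is handed in, with the robot touching nothing.
It also fails if it takes over 58 s, if anything falls off the work surface, if the arm or the gripper's body presses on something with over 40 N, if the wrist force passes 120 N, or if a joint passes its speed limit or range.

ROBOT

A 7-joint arm with a two-finger parallel gripper is mounted at the origin on the work surface. World frame = base frame: x ahead of the robot, y to its left, z up, the work surface at z = 0. Lengths are in m, angles in rad, forces in N, time in s.
With the tool pointing down it reaches from about 0.4 to 0.875 m from the base axis. Payload 6.5 kg.
Tool frame: the origin (TCP) lies on the centre line of the jaws, within the pads' length; the fingertips stand 14 mm ahead of it and the grasp point (between the pads) lies 5 mm behind it; z points along the fingers, y is the direction in which the jaws open and shut (so a half turn about z gives the same grasp; the last joint's range is limited). The gripper opens to 85 mm and grips with 20 to 120 N. Pads are 22 mm wide; open, the fingers measure 114 mm over their backs; the gripper's body (76 mm by 85 mm) begins 54 mm behind the grasp point. The pads swing forward as they close: fully open they stand 13 mm farther back than shut.
Start: joints at [1.111, 0.536, -0.004, 1.538, 0.003, 1.067, -0.071], TCP at [0.249, -0.6, 0.245] pointing down, gripper open.
Joint ranges: [-2.7, 2.7], [-0.37, 2.16], [-1.27, 1.26], [0.24, 2.4], [-1.31, 4.45], [0.19, 1.91], [-2.76, 2.76]. Speed limits (rad/s): [2.39, 2.39, 3.14, 3.14, 3.14, 3.14, 3.14].

INTERFACE

Orientations are given as a unit quaternion [x, y, z, w].
In Python, from workcell import status, optics, ticket gives the robot as it stands. The module is installed in compiled form; this text tells all that it offers.
- The arm moves only by the shell command python3 -m crank 'ROWS' [OPENING] [FORCE]. ROWS is JSON, a list of rows, each an object with "dp": the shift along the world's x, y, z normalised to -1 to 1, where 1 is 0.12 m, a list of three; "rot": the turn, a rotation vector about the world's x, y, z normalised to -1 to 1, where 1 is 30 degrees, a list of three. In form: [{"dp": [dx, dy, dz], "rot": [ax, ay, az]}, ...]. A call has exactly 8 rows; each row shifts and turns the pose as measured when the row begins; what a row does not reach is not made up. A row lasts 1/12 s, in which the tool goes at most 41.7 mm and 7.16 degrees, less where a joint would pass 70% of its speed; a pose out of reach is approached as far as the arm can. A call with a number of a shift or a turn outside -1 to 1 is refused whole. A call with a gripper value outside its range is refused whole. OPENING is the closure, from -1 (fully open) to 1 (shut), so that 0 is half open, set as the call begins (- or left out, the last holds). The fingers move at their own pace and stop on an object; FORCE is the grip in N (left out, the last holds). Time passes only in rows, so rows that do not move let the fingers close, or fill a call up. It gives the time, the measured TCP pose, the force and the opening at its end, in the units of the state.
- status.get_state(): the state, without advancing time (a new reading comes with each control period).
- optics.read_camera(name): name is "scene" or "top" or "wrist"; returns a dict with "frame" (384x512x3 uint8, red, green, blue), "mtx" (3x3 intrinsics, pixels), "extrinsics" (4x4, takes a point from camera to world coordinates); the wrist camera has in their place "hand_eye" (4x4, takes a point from camera to tool coordinates, whose origin is the TCP and whose axes are the flange's). Camera axes: x right, y up, looking along -z (the intrinsics and any distortion apply to the point x, -y, -z); pixel columns grow to the right and rows downward; lengths in m; the calibration is good to about 2 mm. A picture is of the moment at which its call begins: read the wrist's pose just before it. There is no depth.
- ticket.sign_off(): hands the job in, once; it reports no verdict.
The state is a dict: "time_s": time; "joint_positions": joint angles; "joint_velocities": joint speeds; "joint_torque": joint torques, N m; "eef_pos": TCP position; "ee_rot": TCP orientation; "contact_force": force on the tool from outside, world axes, zero at the start; "wrist_torque": the same for the moment, N m; "gripper_width": finger opening in m.
Only numpy, scipy, OpenCV 4.12 (cv2) and the standard library are available. Lean on these libraries where they do the work, as an engineer would, in place of code of your own. Each camera call takes 0.05 s, during which the arm holds its last target.

## Working session

There is one attempt and no reset: what is moved stays moved. The work goes in short steps, Python scripts to look and compute and a shell command to move; the robot and the scene stay as the last step left them, time stands still between calls to the robot, and variables do not carry over. Pictures are saved under pics/ and viewed, and the job is handed in when it is done.

```bash
mkdir -p pics; ls
python3 - <<'E'
from workcell import status, optics
import cv2,numpy as np
print(status.get_state())
for n in ["scene","top","wrist"]:
    d=optics.read_camera(n)
    print(n,{k:np.round(v,4).tolist() for k,v in d.items() if k!="frame"})
    np.savez(f"pics/{n}0.npz",**d)
    cv2.imwrite(f"pics/{n}0.png",d["frame"][:,:,::-1])
E
```

```text
pics
{'time_s': 0.0, 'joint_positions': array([ 1.11081775,  0.53720319, -0.00442367,  1.53888307,  0.00261484,
        1.06730662, -0.07124536]), 'joint_velocities': array([-8.81360494e-04,  8.41415382e-04,  3.19205514e-04, -2.15759728e-03,
        5.33115880e-04,  5.29592699e-05, -6.97133480e-05]), 'joint_torque': array([-6.30701161e-04, -5.83407211e+01,  1.04837459e+00, -2.59097511e+01,
        1.23869747e-02,  9.58884833e-03,  7.50510821e-06]), 'eef_pos': array([ 0.24912608, -0.59969229,  0.24438536]), 'ee_rot': array([ 9.80677397e-01,  1.95629848e-01, -2.49453518e-04, -8.61960154e-04]), 'contact_force': array([-0.15113771, -0.0660887 , -0.29213014]), 'wrist_torque': array([-0.01674569, -0.04032329,  0.02787588]), 'gripper_width': 0.08565379015365268}
scene {'mtx': [[449.575, 0.0, 246.9153], [0.0, 449.575, 189.0656], [0.0, 0.0, 1.0]], 'extrinsics': [[0.5459, -0.4635, 0.6979, 1.3376], [0.8378, 0.3052, -0.4527, -0.4208], [-0.0032, 0.8319, 0.555, 0.7186], [0.0, 0.0, 0.0, 1.0]]}
top {'mtx': [[441.3915, 0.0, 259.982], [0.0, 441.3915, 188.5921], [0.0, 0.0, 1.0]], 'extrinsics': [[-0.009, 0.997, -0.0775, 0.4735], [-0.9999, -0.0081, 0.0117, 0.1166], [0.011, 0.0776, 0.9969, 1.2123], [0.0, 0.0, 0.0, 1.0]]}
wrist {'mtx': [[288.5586, 0.0, 255.6339], [0.0, 288.5586, 194.8234], [0.0, 0.0, 1.0]], 'hand_eye': [[0.0011, 0.9557, 0.2943, 0.0747], [1.0, -0.001, -0.0005, 0.002], [-0.0002, 0.2943, -0.9557, -0.13], [0.0, 0.0, 0.0, 1.0]]}
```

View pics/scene0.png

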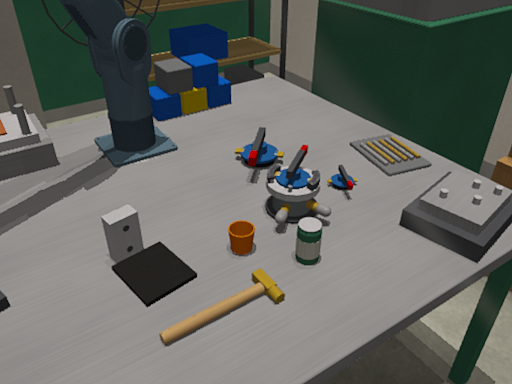

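View pics/top0.png

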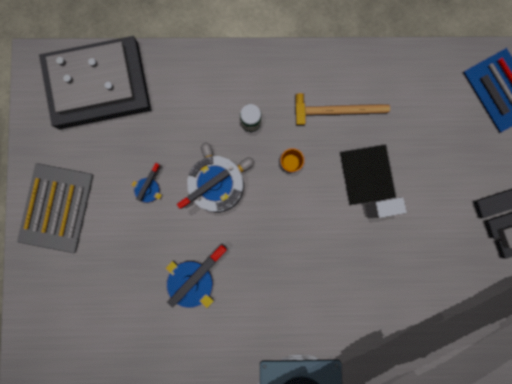

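View pics/wrist0.png

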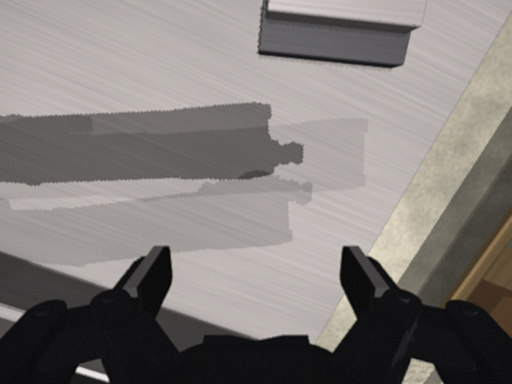

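The scene view shows the upright block at (122,235) next to the black plate at (155,270). The housing with the middle cover is at (295,190). In the top view the housing is at (215,184), with the red end at (183,203), the plate at (368,175) and the block's top at (392,207). Next I measure them.

```bash
cat > h.py <<'E'
import numpy as np,cv2
from scipy.spatial.transform import Rotation as R
def cam(n,i=0):
    d=dict(np.load(f"pics/{n}{i}.npz")); return d
def ray(d,uv,E=None):
    E=d["extrinsics"] if E is None else E
    M=d["mtx"]; uv=np.atleast_2d(uv).astype(float)
    v=np.c_[(uv[:,0]-M[0,2])/M[0,0],-(uv[:,1]-M[1,2])/M[1,1],-np.ones(len(uv))]
    return E[:3,3],v@E[:3,:3].T
def plane(d,uv,z,E=None):
    o,v=ray(d,uv,E); return o+v*((z-o[2])/v[:,2])[:,None]
def proj(d,P,E=None):
    E=d["extrinsics"] if E is None else E
    p=(np.atleast_2d(P)-E[:3,3])@E[:3,:3]; M=d["mtx"]
    return np.c_[M[0,0]*p[:,0]/-p[:,2]+M[0,2], -M[1,1]*p[:,1]/-p[:,2]+M[1,2]]
def tri(d1,u1,d2,u2):
    o1,v1=ray(d1,u1);o2,v2=ray(d2,u2);v1=v1[0];v2=v2[0]
    A=np.c_[v1,-v2];t=np.linalg.lstsq(A,o2-o1,rcond=None)[0]
    a=o1+v1*t[0];b=o2+v2*t[1];return (a+b)/2,np.linalg.norm(a-b)
def snap(n,i):
    from workcell import optics,status
    s=status.get_state(); d=optics.read_camera(n)
    if n=="wrist":
        T=np.eye(4);T[:3,:3]=R.from_quat(s["ee_rot"]).as_matrix();T[:3,3]=s["eef_pos"]
        d["extrinsics"]=T@d["hand_eye"]
    np.savez(f"pics/{n}{i}.npz",**d); cv2.imwrite(f"pics/{n}{i}.png",d["frame"][:,:,::-1]); return d
def blobs(m,mn=20):
    n,l,s,c=cv2.connectedComponentsWithStats(m.astype(np.uint8))
    return [(c[i].round(1).tolist(),s[i].tolist(),(l==i)) for i in range(1,n) if s[i,4]>=mn]
E
python3 - <<'E'
from h import *
for n in ["top","scene"]:
    d=cam(n); f=d["frame"]; hsv=cv2.cvtColor(f,cv2.COLOR_RGB2HSV); H,S,V=[hsv[...,i].astype(int) for i in range(3)]
    for nm,m in dict(red=((H<6)|(H>174))&(S>170)&(V>80),blue=(H>100)&(H<120)&(S>150),brass=(H>18)&(H<30)&(S>150)&(V>120),black=(V<40),white=(V>170)&(S<40)).items():
        for c,s,l in blobs(m,15):
            if nm in("black","white") and s[4]<150: continue
            print(n,nm,c,s)
t=cam("top")
cv2.imwrite("pics/tz.png",cv2.resize(t["frame"][130:250,150:290,::-1],None,fx=5,fy=5,interpolation=cv2.INTER_CUBIC))
cv2.imwrite("pics/tb.png",cv2.resize(t["frame"][135:235,330:430,::-1],None,fx=6,fy=6,interpolation=cv2.INTER_CUBIC))
s=cam("scene")
cv2.imwrite("pics/sb.png",cv2.resize(s["frame"][195:310,90:210,::-1],None,fx=5,fy=5,interpolation=cv2.INTER_CUBIC))
cv2.imwrite("pics/sz.png",cv2.resize(s["frame"][130:250,240:380,::-1],None,fx=5,fy=5,interpolation=cv2.INTER_CUBIC))
E
```

```text
top red [505.9, 69.1] [499, 59, 13, 22, 83]
top red [155.4, 167.2] [153, 164, 6, 8, 30]
top red [183.4, 202.5] [178, 198, 12, 10, 68]
top red [218.0, 252.8] [211, 246, 15, 15, 118]
top blue [491.8, 88.7] [465, 50, 47, 82, 1516]
top blue [208.7, 175.0] [198, 167, 26, 20, 225]
top blue [218.6, 189.0] [203, 176, 29, 24, 351]
top blue [139.3, 186.1] [135, 179, 11, 16, 72]
top blue [150.4, 191.6] [142, 180, 17, 22, 193]
top blue [181.0, 275.8] [168, 262, 33, 35, 533]
top blue [197.2, 291.4] [178, 272, 34, 35, 549]
top brass [300.2, 109.4] [296, 94, 10, 30, 237]
top brass [290.6, 162.1] [284, 155, 14, 15, 169]
top brass [30.5, 203.5] [24, 179, 14, 50, 111]
top brass [48.1, 206.5] [42, 182, 13, 50, 112]
top brass [65.6, 210.4] [60, 186, 13, 50, 122]
top brass [170.8, 266.4] [167, 262, 9, 10, 44]
top brass [206.7, 301.0] [202, 297, 11, 10, 73]
top black [112.4, 106.5] [55, 41, 96, 88, 574]
top black [367.3, 174.7] [341, 146, 54, 58, 2389]
top black [500.8, 242.8] [495, 228, 13, 30, 200]
top black [301.0, 380.3] [284, 376, 35, 8, 199]
scene red [303.9, 147.3] [301, 145, 7, 6, 30]
scene red [2
[... 616 characters left out ...]
, 4, 21]
scene brass [314.7, 204.8] [313, 203, 5, 5, 19]
scene brass [284.5, 208.4] [281, 207, 7, 5, 17]
scene brass [267.7, 282.8] [253, 269, 31, 30, 337]
scene black [251.0, 17.6] [249, 0, 5, 37, 181]
scene black [80.1, 21.0] [64, 4, 34, 37, 365]
scene black [282.4, 53.6] [279, 13, 7, 66, 216]
scene black [134.9, 43.5] [124, 26, 23, 35, 621]
scene black [133.0, 133.9] [109, 112, 46, 39, 1242]
scene black [477.1, 243.3] [443, 215, 69, 47, 680]
scene black [153.6, 272.9] [112, 242, 85, 65, 2910]
scene white [9.9, 126.5] [0, 112, 23, 30, 428]
scene white [288.0, 189.3] [268, 180, 43, 15, 216]
scene white [118.6, 213.8] [102, 205, 34, 19, 313]
scene white [309.8, 224.0] [299, 218, 22, 13, 238]
```

View pics/tz.png

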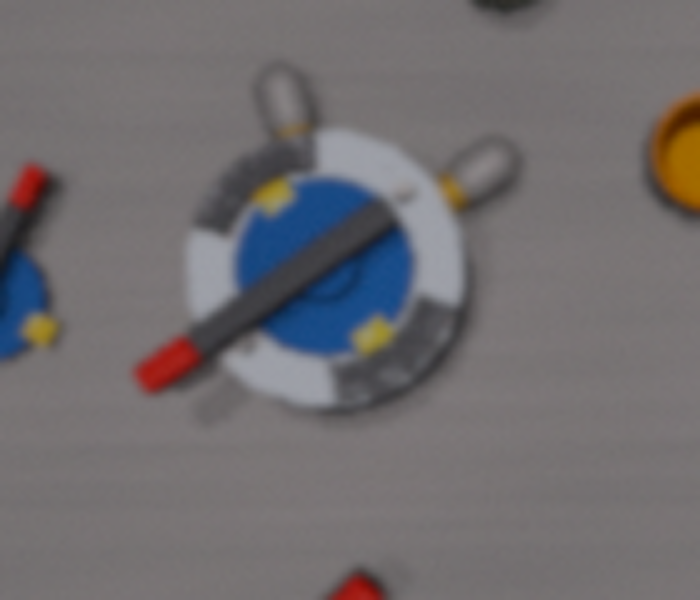

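View pics/tb.png

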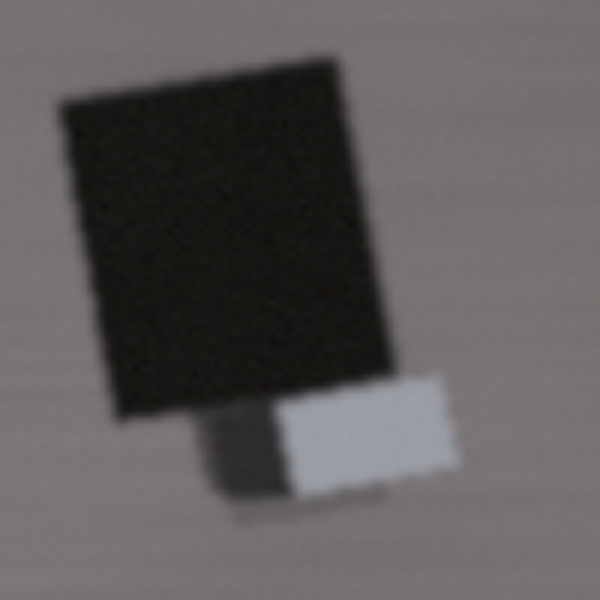

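View pics/sb.png

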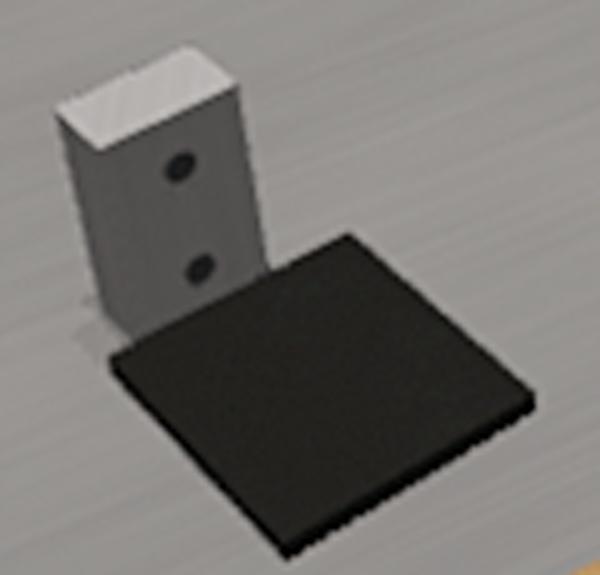

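View pics/sz.png

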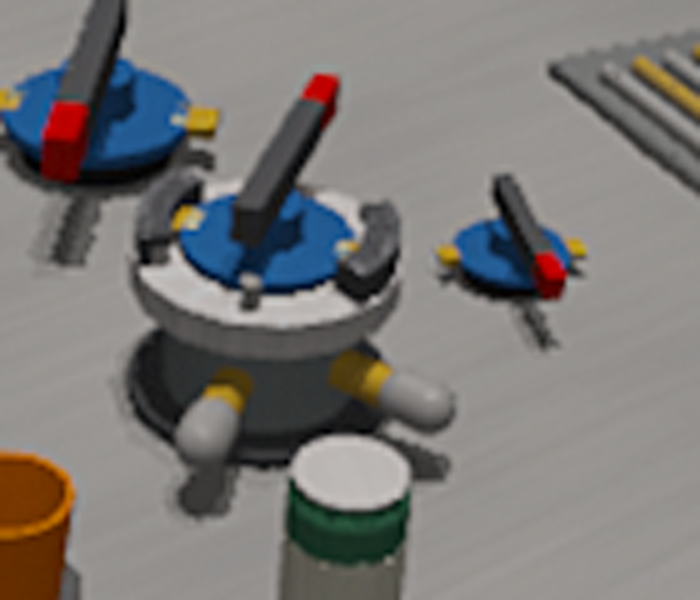

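Run:
```python
from h import *
t=cam("top");s=cam("scene")
q=lambda a,o,k:(np.array(a,float)+0.5)/k-0.5+np.array(o)
def box(P,n):
    c=P.mean(0);print(n,"ctr",c.round(4),"sides",[round(np.linalg.norm(P[i]-P[i-1]),4) for i in range(4)])
    for i in range(4):
        e=P[i]-P[i-1];print("   edge",i,round(np.degrees(np.arctan2(e[1],e[0])),1),P[i].round(4))
b=q([(277,405),(440,377),(460,465),(297,497)],(330,135),6)
box(plane(t,b,.12),"block top")
p=q([(62,102),(335,60),(395,372),(118,418)],(330,135),6)
box(plane(t,p,.012),"plate top")
b2=q([(57,112),(190,46),(238,85),(103,150)],(90,195),5)
box(plane(s,b2,.12),"block scene")
p2=q([(350,235),(535,398),(288,548),(112,358)],(90,195),5)
box(plane(s,p2,.012),"plate scene")
# cover disc: ellipse of blue
for d,n in((t,"top"),):
    f=d["frame"];hsv=cv2.cvtColor(f,cv2.COLOR_RGB2HSV);m=((hsv[...,0]>100)&(hsv[...,0]<120)&(hsv[...,1]>150)).astype(np.uint8)
    m[:, :190]=0;m[:,235:]=0;m[:160]=0;m[210:]=0
    c=np.vstack(cv2.findContours(m,cv2.RETR_EXTERNAL,cv2.CHAIN_APPROX_NONE)[0])
    h=cv2.convexHull(c);(u,v),r=cv2.minEnclosingCircle(h);e=cv2.fitEllipse(h)
    print("disc",(u,v,r),e, plane(d,(u,v),.099),r/441*(1.21-.099))
    g=cv2.cvtColor(f,cv2.COLOR_RGB2GRAY)
    red=plane(d,(183.4,202.5),.142)[0];print("red patch",red)
print("red tri",tri(t,(183.4,202.5),s,(303.9,147.3)))
# flange circle points from zoom
fl=q([(187,262),(468,262),(330,127),(330,408)],(150,130),5)
print("flange",plane(t,fl,.09).round(4))
# lever ends
le=q([(393,213),(150,378)],(150,130),5);P=plane(t,le,.142);print("lever axis",P,np.linalg.norm(P[0]-P[1]))
for n,uv,z in(("cup",(291,160),.06),("can",(251,112),.1),("mallet",(340,108),.02)):print(n,plane(t,uv,z))
for u in [(258.,283.)]:print("other cover",plane(t,(190,283),.03))
```

```text
block top ctr [ 0.5093 -0.221   0.12  ] sides [np.float64(0.0387), np.float64(0.069), np.float64(0.0372), np.float64(0.0692)]
   edge 0 10.7 [ 0.5225 -0.1834  0.12  ]
   edge 1 -80.8 [ 0.5335 -0.2515  0.12  ]
   edge 2 -169.1 [ 0.497  -0.2586  0.12  ]
   edge 3 100.5 [ 0.4844 -0.1906  0.12  ]
plate top ctr [ 0.6042 -0.1927  0.012 ] sides [np.float64(0.1468), np.float64(0.1275), np.float64(0.1456), np.float64(0.1285)]
   edge 0 8.7 [ 0.6671 -0.1183  0.012 ]
   edge 1 -81.6 [ 0.6857 -0.2445  0.012 ]
   edge 2 -170.9 [ 0.5419 -0.2675  0.012 ]
   edge 3 98.9 [ 0.522  -0.1405  0.012 ]
block scene ctr [ 0.5128 -0.2237  0.12  ] sides [np.float64(0.0383), np.float64(0.0687), np.float64(0.0411), np.float64(0.0673)]
   edge 0 -168.0 [ 0.5012 -0.2609  0.12  ]
   edge 1 103.1 [ 0.4855 -0.194   0.12  ]
   edge 2 10.0 [ 0.5261 -0.1868  0.12  ]
   edge 3 -79.3 [ 0.5386 -0.253   0.12  ]
plate scene ctr [ 0.6083 -0.196   0.012 ] sides [np.float64(0.1263), np.float64(0.1489), np.float64(0.1268), np.float64(0.1501)]
   edge 0 99.0 [ 0.5245 -0.145   0.012 ]
   edge 1 8.9 [ 0.6716 -0.122   0.012 ]
   edge 2 -80.4 [ 0.6928 -0.247   0.012 ]
   edge 3 -171.3 [ 0.5444 -0.2698  0.012 ]
disc (214.5, 183.0, 16.77060890197754) ((214.3795623779297, 183.01963806152344), (32.94388961791992, 33.227073669433594), 43.706417083740234) [[0.57518047 0.21846266 0.099     ]] 0.042249765283666765
red patch [0.52444481 0.28980713 0.142     ]
red tri (array([0.52449673, 0.2900815 , 0.13988833]), np.float64(0.00016394028228654023))
flange [[0.5791 0.2893 0.09  ]
 [0.578  0.1461 0.09  ]
 [0.648  0.2164 0.09  ]
 [0.5041 0.2166 0.09  ]]
lever axis [[0.5974165  0.18114722 0.142     ]
 [0.51798397 0.29895789 0.142     ]] 0.14208757849007916
cup [[0.63795239 0.02069748 0.06      ]]
can [[0.75695504 0.12478487 0.1       ]]
mallet [[ 0.78702081 -0.11978562  0.02      ]]
other cover [[0.31711128 0.28961275 0.03      ]]
```

Run:
```python
from h import *
t=cam("top");s=cam("scene")
for z in(0,.1):
    print(z,plane(t,[(475,198),(511,188),(490,255),(511,258)],z).round(3).tolist())
    print(z,plane(s,[(0,140),(50,150),(22,110),(2,300)],z).round(3).tolist())
```

```text
0 [[0.537, -0.492, 0.0], [0.564, -0.594, 0.0], [0.38, -0.526, 0.0], [0.371, -0.583, 0.0]]
0 [[-0.291, -0.381, 0.0], [-0.121, -0.253, 0.0], [-0.52, -0.267, 0.0], [0.503, -0.496, 0.0]]
0.1 [[0.532, -0.442, 0.1], [0.556, -0.535, 0.1], [0.388, -0.473, 0.1], [0.38, -0.526, 0.1]]
0.1 [[-0.065, -0.386, 0.1], [0.082, -0.277, 0.1], [-0.262, -0.288, 0.1], [0.619, -0.485, 0.1]]
```

```bash
python3 -m crank '[{"dp":[0.16,0.28,0.0],"rot":[0,0,-0.05]},{"dp":[0.16,0.28,0.0],"rot":[0,0,-0.05]},{"dp":[0.16,0.28,0.0],"rot":[0,0,-0.05]},{"dp":[0.16,0.28,0.0],"rot":[0,0,-0.05]},{"dp":[0.16,0.28,0.0],"rot":[0,0,-0.05]},{"dp":[0.16,0.28,0.0],"rot":[0,0,-0.05]},{"dp":[0.16,0.28,0.0],"rot":[0,0,-0.05]},{"dp":[0.16,0.28,0.0],"rot":[0,0,-0.05]}]' 1 60
```

```text
time_s: 0.82
eef_pos: [0.3968, -0.3273, 0.2421]
ee_rot: [0.997, 0.078, -0.004, 0.0]
contact_force: [0.7, -1.2, 0.5]
gripper_width: 0.0001
```

```bash
python3 -m crank '[{"dp":[0.055,0.1,-0.144],"rot":[0,0,0.007]},{"dp":[0.055,0.1,-0.144],"rot":[0,0,0.007]},{"dp":[0.055,0.1,-0.144],"rot":[0,0,0.007]},{"dp":[0.055,0.1,-0.144],"rot":[0,0,0.007]},{"dp":[0.055,0.1,-0.144],"rot":[0,0,0.007]},{"dp":[0.055,0.1,-0.144],"rot":[0,0,0.007]},{"dp":[0.055,0.1,-0.144],"rot":[0,0,0.007]},{"dp":[0.055,0.1,-0.144],"rot":[0,0,0.007]}]'
python3 - <<'E'
from h import *
snap("scene",1);snap("wrist",1)
E
```

```text
time_s: 1.48
eef_pos: [0.4583, -0.2192, 0.1024]
ee_rot: [0.995, 0.099, 0.001, 0.001]
contact_force: [0.2, -0.4, 0.6]
gripper_width: -0.0003
```

View pics/scene1.png

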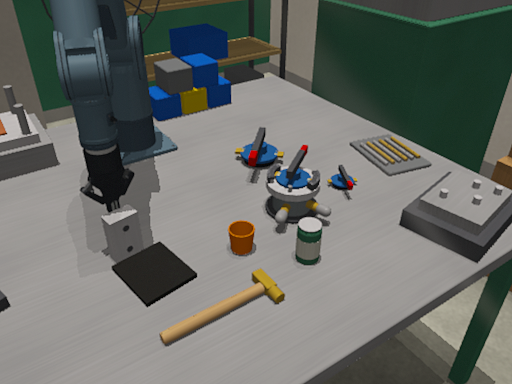

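View pics/wrist1.png

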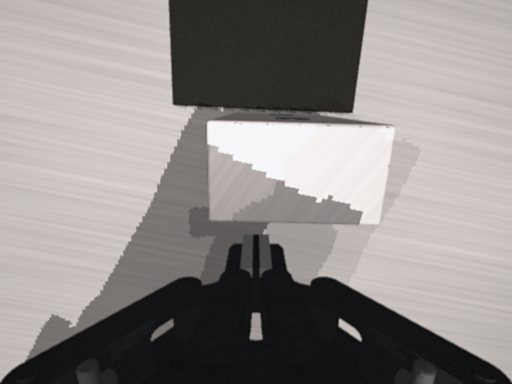

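```bash
python3 -m crank '[{"dp":[0,-0.054,0],"rot":[0,0,0]},{"dp":[0,-0.054,0],"rot":[0,0,0]},{"dp":[0.074,0.014,0],"rot":[0,0,0]},{"dp":[0.074,0.014,0],"rot":[0,0,0]},{"dp":[0.06,0.011,0],"rot":[0,0,0]},{"dp":[0.06,0.011,0],"rot":[0,0,0]},{"dp":[0.06,0.011,0],"rot":[0,0,0]},{"dp":[0.06,0.011,0],"rot":[0,0,0]}]'
python3 - <<'E'
from h import *
snap("scene",2)
E
```

```text
time_s: 2.25
eef_pos: [0.5068, -0.2283, 0.1053]
ee_rot: [0.995, 0.097, 0.0, 0.002]
contact_force: [-1.4, 0.2, 0.9]
gripper_width: 0.0001
```

View pics/scene2.png

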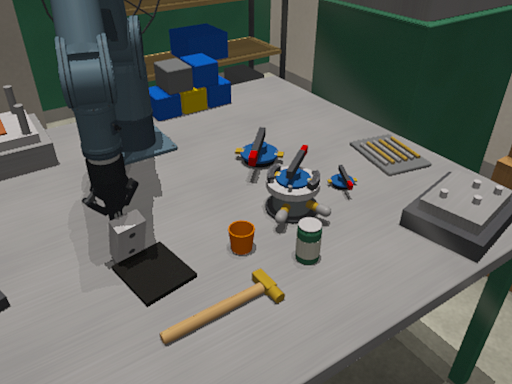

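The block is tilting towards the plate, with its top at about (128,220). I carry on pushing.

```bash
python3 -m crank '[{"dp":[0.05,0.009,0],"rot":[0,0,0]},{"dp":[0.05,0.009,0],"rot":[0,0,0]},{"dp":[0.05,0.009,0],"rot":[0,0,0]},{"dp":[0.05,0.009,0],"rot":[0,0,0]},{"dp":[0.04,0.009,0],"rot":[0,0,0]},{"dp":[0,0,0],"rot":[0,0,0]},{"dp":[0,0,0],"rot":[0,0,0]},{"dp":[0,0,0],"rot":[0,0,0]}]'
python3 - <<'E'
from h import *
snap("scene",3)
E
```

```text
time_s: 2.97
eef_pos: [0.5425, -0.2199, 0.1051]
ee_rot: [0.995, 0.099, 0.002, 0.002]
contact_force: [0.3, -0.0, 0.9]
gripper_width: -0.0
```

View pics/scene3.png

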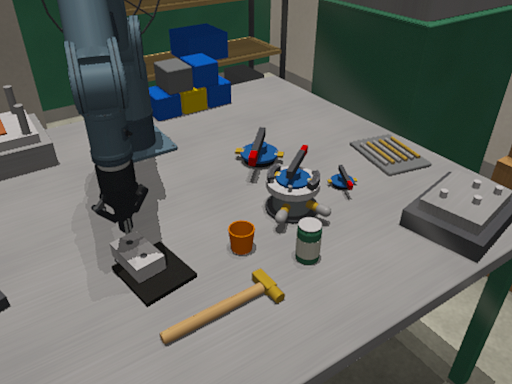

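The block now lies flat on the plate, at about (137,258). I retract up and go over the cover.

```bash
python3 -m crank '[{"dp":[0,0,0.3],"rot":[0,0,0]},{"dp":[0,0,0.3],"rot":[0,0,0.2]},{"dp":[0,0.22,0.12],"rot":[0,0,0.2]},{"dp":[0.03,0.25,0.12],"rot":[0,0,0.2]},{"dp":[0.03,0.25,0.12],"rot":[0,0,0.2]},{"dp":[0.03,0.25,0.12],"rot":[0,0,0.2]},{"dp":[0.03,0.25,0.12],"rot":[0,0,0.2]},{"dp":[0.03,0.25,0.12],"rot":[0,0,0.2]}]' -1
python3 - <<'E'
from h import *
snap("top",4)
from workcell import status
s=status.get_state();print(s["joint_positions"].round(3),s["ee_rot"].round(3))
E
```

```text
time_s: 3.68
eef_pos: [0.5516, -0.0485, 0.2663]
ee_rot: [0.891, 0.454, -0.004, 0.006]
contact_force: [1.0, -0.0, -0.4]
gripper_width: 0.0856
[ 0.247  0.368 -0.331  1.756  0.147  1.037 -0.753] [ 0.888  0.46  -0.     0.005]
```

View pics/top4.png

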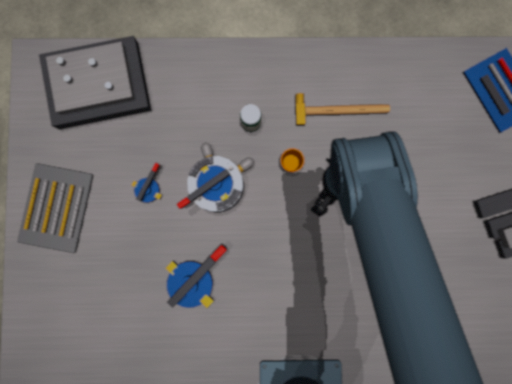

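The arm is over (340,180), and the bystanders are undisturbed. I continue to the cover.

```bash
python3 -m crank '[{"dp":[0.025,0.277,0],"rot":[0,0,0.23]},{"dp":[0.025,0.277,0],"rot":[0,0,0.23]},{"dp":[0.025,0.277,0],"rot":[0,0,0.23]},{"dp":[0.025,0.277,0],"rot":[0,0,0.23]},{"dp":[0.025,0.277,0],"rot":[0,0,0.23]},{"dp":[0.025,0.277,0],"rot":[0,0,0.23]},{"dp":[0.025,0.277,0],"rot":[0,0,0.23]},{"dp":[0.025,0.277,0],"rot":[0,0,0.23]}]'
python3 -m crank '[{"dp":[0,0,0],"rot":[0,0,0.2]},{"dp":[0,0,0],"rot":[0,0,0.2]},{"dp":[0,0,0],"rot":[0,0,0.1]},{"dp":[0,0,0],"rot":[0,0,0]},{"dp":[0,0,0],"rot":[0,0,0]},{"dp":[0,0,0],"rot":[0,0,0]},{"dp":[0,0,0],"rot":[0,0,0]},{"dp":[0,0,0],"rot":[0,0,0]}]'
python3 - <<'E'
from h import *
snap("wrist",5)
from workcell import status
s=status.get_state();print(s["joint_positions"].round(3),s["ee_rot"].round(3))
q=s["ee_rot"];print(np.degrees(2*np.arctan2(q[1],q[0])))
E
```

```text
time_s: 4.4
eef_pos: [0.5772, 0.2252, 0.2718]
ee_rot: [0.569, 0.822, 0.003, 0.009]
contact_force: [0.4, 0.8, 0.2]
gripper_width: 0.0854
time_s: 5.07
eef_pos: [0.5741, 0.2333, 0.2703]
ee_rot: [0.448, 0.894, 0.005, 0.006]
contact_force: [-0.6, 0.2, 0.3]
gripper_width: 0.0852
[-0.009  0.532 -0.644  1.582  0.349  1.13  -0.09 ] [0.448 0.894 0.005 0.006]
126.82245436799634
```

View pics/wrist5.png

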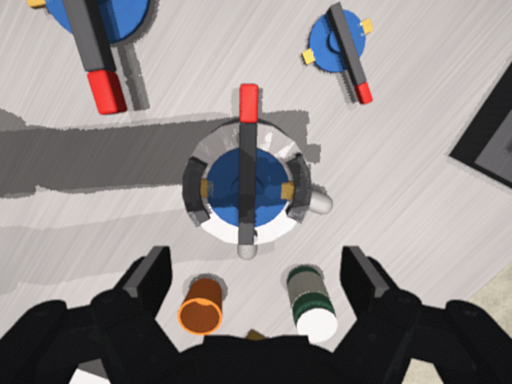

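The wrist view shows the middle cover's lever nearly vertical in the picture: red end at (249,103), hub at about (246,188), lugs at (205,190) and (287,190). The jaws are parallel to it. I measure it.

Run:
```python
from h import *
d=cam("wrist",5);f=d["frame"];hsv=cv2.cvtColor(f,cv2.COLOR_RGB2HSV);H,S,V=[hsv[...,i].astype(int) for i in range(3)]
m=((H<6)|(H>174))&(S>150)
for c,s,l in blobs(m,100):print("red",c,s,plane(d,c,.142))
r=f.astype(int)
# bar: dark edge scan per row over blue & white
for v in range(88,246,12):
    row=f[v,225:275].astype(int); g=row.sum(1)
    print(v,[int(x) for x in g[::2]//3])
# blue
mb=(H>100)&(H<125)&(S>150);mb[:140]=0;mb[240:]=0;mb[:,:180]=0;mb[:,310:]=0
c=np.vstack(cv2.findContours(mb.astype(np.uint8),cv2.RETR_EXTERNAL,cv2.CHAIN_APPROX_NONE)[0]);h=cv2.convexHull(c)
e=cv2.fitEllipse(h);print("disc",e,plane(d,e[0],.099))
for c,s,l in blobs((H>15)&(H<30)&(S>120)&(np.arange(384)[:,None]>150)&(np.arange(384)[:,None]<230),30):print("brass",c,s,plane(d,c,.099))
cv2.imwrite("pics/wz5.png",cv2.resize(f[70:270,160:340,::-1],None,fx=3,fy=3,interpolation=cv2.INTER_CUBIC))
```

```text
red [106.4, 91.4] [88, 69, 38, 45, 1212] [[0.42449061 0.22623645 0.142     ]]
red [363.2, 92.9] [355, 82, 17, 22, 248] [[0.59786347 0.35498316 0.142     ]]
red [248.4, 103.0] [239, 84, 19, 39, 681] [[0.52494433 0.29006585 0.142     ]]
88 [209, 216, 215, 211, 201, 191, 190, 144, 112, 132, 133, 135, 137, 138, 140, 134, 103, 150, 155, 203, 215, 211, 210, 213, 215]
100 [215, 212, 209, 187, 184, 186, 186, 142, 117, 134, 136, 138, 140, 140, 139, 130, 97, 120, 165, 219, 215, 211, 212, 211, 212]
112 [211, 213, 211, 204, 184, 187, 186, 128, 108, 139, 140, 138, 137, 136, 134, 122, 99, 128, 135, 166, 176, 179, 171, 146, 147]
124 [68, 79, 95, 111, 130, 140, 143, 110, 67, 75, 64, 62, 60, 62, 63, 57, 136, 179, 159, 130, 106, 92, 76, 67, 87]
136 [148, 147, 142, 143, 161, 136, 112, 69, 63, 67, 69, 70, 71, 69, 73, 61, 167, 197, 193, 193, 219, 241, 244, 226, 194]
148 [149, 161, 167, 157, 132, 102, 70, 49, 62, 66, 68, 70, 69, 69, 72, 58, 86, 140, 204, 241, 237, 225, 195, 194, 193]
160 [62, 60, 60, 61, 60, 62, 61, 49, 52, 50, 51, 50, 51, 51, 60, 59, 58, 60, 59, 59, 61, 62, 77, 82, 81]
172 [59, 60, 61, 5
[... 398 characters left out ...]
2, 124, 125, 124]
220 [126, 120, 122, 123, 124, 116, 102, 51, 54, 56, 58, 57, 55, 58, 53, 79, 123, 124, 122, 122, 120, 116, 115, 189, 242]
232 [245, 247, 247, 248, 245, 247, 226, 94, 99, 101, 102, 100, 100, 101, 81, 61, 194, 248, 244, 245, 246, 247, 248, 247, 245]
244 [188, 189, 187, 190, 191, 199, 164, 107, 115, 112, 106, 114, 110, 106, 149, 199, 193, 206, 191, 188, 185, 183, 185, 187, 186]
disc ((246.94989013671875, 187.03578186035156), (78.40855407714844, 81.3316879272461), 91.57222747802734) [[0.57479876 0.2191857  0.099     ]]
brass [203.1, 187.7] [200, 179, 7, 18, 106] [[0.53720165 0.19026839 0.099     ]]
brass [287.8, 189.9] [282, 181, 12, 18, 181] [[0.61239101 0.24312658 0.099     ]]
```

View pics/wz5.png

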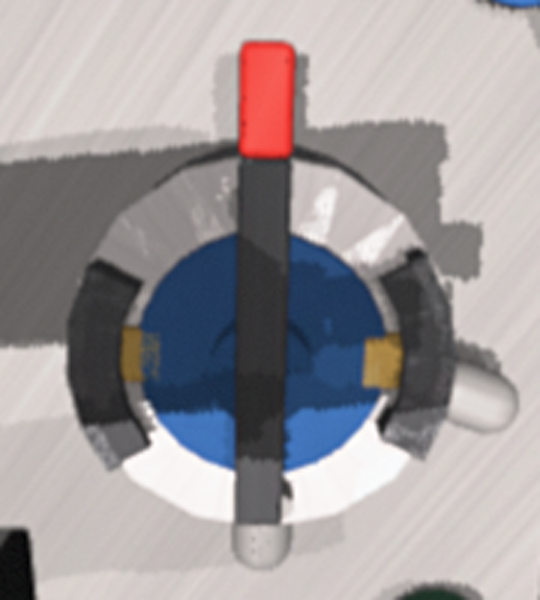

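Run:
```python
from h import *
d=cam("wrist",5)
P=plane(d,[(249.3,84.3),(248.6,122),(246,244)],.142);print(P)
e=P[0]-P[2];L=np.linalg.norm(e);u=e/L;print(L,np.degrees(np.arctan2(u[1],u[0])),"hub from near",P[2]+.045*u,"from far",P[0]-.105*u)
from workcell import status
s=status.get_state();print(s["eef_pos"],R.from_quat(s["ee_rot"]).as_matrix().round(4))
```

```text
[[0.51669634 0.30249691 0.142     ]
 [0.5344166  0.27753507 0.142     ]
 [0.60203317 0.1817144  0.142     ]]
0.14788775854075026 125.2424662178792 hub from near [0.57606647 0.21846669 0.142     ] from far [0.57728531 0.21674158 0.142     ]
[0.57409432 0.23326867 0.27033813] [[-0.5993  0.8004  0.0144]
 [ 0.8005  0.5993  0.0034]
 [-0.0059  0.0136 -0.9999]]
```

```bash
python3 -m crank '[{"dp":[0.005,-0.043,-0.1],"rot":[-0.002,0.01,-0.02]},{"dp":[0.005,-0.043,-0.15],"rot":[-0.002,0.01,-0.02]},{"dp":[0.005,-0.043,-0.15],"rot":[-0.002,0.007,-0.013]},{"dp":[0,0,-0.15],"rot":[0,0,0]},{"dp":[0,0,-0.1],"rot":[0,0,0]},{"dp":[0,0,-0.05],"rot":[0,0,0]},{"dp":[0,0,0],"rot":[0,0,0]},{"dp":[0,0,0],"rot":[0,0,0]}]'
python3 - <<'E'
from h import *
snap("wrist",6)
from workcell import status
s=status.get_state()
q=s["ee_rot"];print(s["eef_pos"],np.degrees(2*np.arctan2(q[1],q[0])),R.from_quat(q).as_matrix()[:,2])
E
```

```text
time_s: 5.78
eef_pos: [0.5761, 0.2138, 0.1797]
ee_rot: [0.464, 0.886, -0.001, 0.0]
contact_force: [0.3, 0.7, 0.8]
gripper_width: 0.0853
[0.57616221 0.21380968 0.17990541] 124.73032061358113 [-2.72086217e-04 -1.90194832e-03 -9.99998154e-01]
```

View pics/wrist6.png

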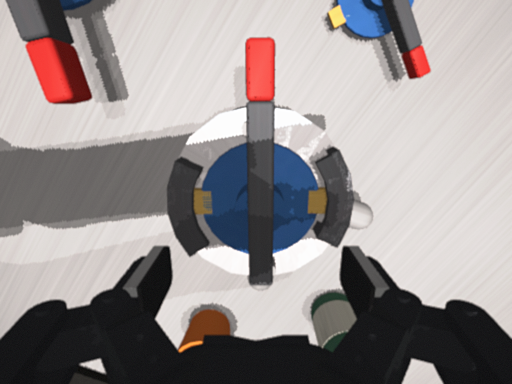

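Run:
```python
from h import *
d=cam("wrist",6);f=d["frame"]
P=plane(d,[(260.5,38),(260,101),(259.5,283)],.142)
e=P[0]-P[2];L=np.linalg.norm(e);u=e/L;print(L,np.degrees(np.arctan2(u[1],u[0])),"hub from near",P[2]+.045*u,"from far",P[0]-.105*u,"pt85",P[1])
hsv=cv2.cvtColor(f,cv2.COLOR_RGB2HSV);H,S,V=[hsv[...,i].astype(int) for i in range(3)]
mb=(H>100)&(H<125)&(S>150);mb[:130]=0;mb[270:]=0;mb[:,:190]=0;mb[:,330:]=0
h=cv2.convexHull(np.vstack(cv2.findContours(mb.astype(np.uint8),cv2.RETR_EXTERNAL,cv2.CHAIN_APPROX_NONE)[0]))
e=cv2.fitEllipse(h);print("disc",e,plane(d,e[0],.099))
```

```text
0.1474225136787913 124.81246326668001 hub from near [0.57497733 0.218475   0.142     ] from far [0.57644879 0.21635882 0.142     ] pt85 [0.53419603 0.2768894  0.142     ]
disc ((259.5594482421875, 197.8036346435547), (110.85604858398438, 115.87863159179688), 88.86846160888672) [[0.57454829 0.21973578 0.099     ]]
```

```bash
python3 -m crank '[{"dp":[0,0.017,-0.08],"rot":[0,0,0]},{"dp":[0,0.017,-0.08],"rot":[0,0,0]},{"dp":[0,0,-0.08],"rot":[0,0,0]},{"dp":[0,0,-0.07],"rot":[0,0,0]},{"dp":[0,0,-0.05],"rot":[0,0,0]},{"dp":[0,0,0],"rot":[0,0,0]},{"dp":[0,0,0],"rot":[0,0,0]},{"dp":[0,0,0],"rot":[0,0,0]}]'
```

```text
time_s: 6.5
eef_pos: [0.577, 0.2199, 0.1341]
ee_rot: [0.463, 0.886, 0.001, 0.001]
contact_force: [-0.4, -0.6, -0.6]
gripper_width: 0.0852
```

```bash
python3 -m crank '[{"dp":[-0.008,-0.015,0],"rot":[0,0,0]},{"dp":[0,0,0],"rot":[0,0,0]},{"dp":[0,0,0],"rot":[0,0,0]},{"dp":[0,0,0],"rot":[0,0,0]},{"dp":[0,0,0],"rot":[0,0,0]},{"dp":[0,0,0],"rot":[0,0,0]},{"dp":[0,0,0],"rot":[0,0,0]},{"dp":[0,0,0],"rot":[0,0,0]}]' 1 60
python3 - <<'E'
from h import *
snap("wrist",7)
from workcell import status
s=status.get_state();print(s["joint_positions"].round(3),s["contact_force"],s["wrist_torque"])
E
```

```text
time_s: 7.17
eef_pos: [0.5771, 0.2179, 0.1359]
ee_rot: [0.464, 0.886, 0.002, 0.002]
contact_force: [0.4, -0.2, -1.1]
gripper_width: 0.0146
[-0.038  0.68  -0.566  1.69   0.449  0.898 -0.18 ] [-0.22156927 -0.28181569 -0.67160775] [-0.0023081  -0.03377958 -0.0355365 ]
```

View pics/wrist7.png

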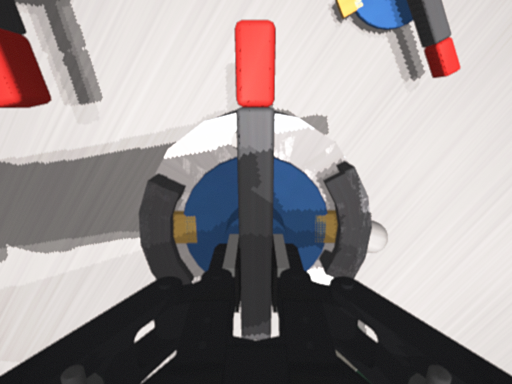

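The bar at (255,200) is held between the pads across the hub. Now I turn it anticlockwise.

```bash
python3 -m crank '[{"dp":[0,0,0],"rot":[0,0,0.1]},{"dp":[0,0,0],"rot":[0,0,0.15]},{"dp":[0,0,0],"rot":[0,0,0.15]},{"dp":[0,0,0],"rot":[0,0,0.15]},{"dp":[0,0,0],"rot":[0,0,0.15]},{"dp":[0,0,0],"rot":[0,0,0.15]},{"dp":[0,0,0],"rot":[0,0,0.15]},{"dp":[0,0,0],"rot":[0,0,0.15]}]'
python3 - <<'E'
from h import *
from workcell import status
s=status.get_state();q=s["ee_rot"];print(s["joint_positions"].round(3),s["contact_force"],s["wrist_torque"],np.degrees(2*np.arctan2(q[1],q[0])))
E
```

```text
time_s: 7.88
eef_pos: [0.5761, 0.2188, 0.1359]
ee_rot: [0.167, 0.986, 0.002, 0.001]
contact_force: [-0.2, -0.3, -1.1]
gripper_width: 0.0146
[ 0.055  0.723 -0.711  1.685  0.561  0.943  0.365] [-0.24361547 -0.33012871 -1.11757305] [-0.02190861  0.05457623  0.03332907] 160.73252714787293
```

```bash
python3 -m crank '[{"dp":[0,0,0],"rot":[0,0,0.15]},{"dp":[0,0,0],"rot":[0,0,0.15]},{"dp":[0,0,0],"rot":[0,0,0.15]},{"dp":[0,0,0],"rot":[0,0,0.15]},{"dp":[0,0,0],"rot":[0,0,0.15]},{"dp":[0,0,0],"rot":[0,0,0.15]},{"dp":[0,0,0],"rot":[0,0,0.1]},{"dp":[0,0,0],"rot":[0,0,0.1]}]'
python3 - <<'E'
from h import *
from workcell import status
s=status.get_state();q=s["ee_rot"];print(s["joint_positions"].round(3),s["contact_force"],s["wrist_torque"],np.degrees(2*np.arctan2(q[1],q[0])))
snap("wrist",8)
E
```

```text
time_s: 8.55
eef_pos: [0.5764, 0.2183, 0.1359]
ee_rot: [-0.134, 0.991, 0.002, 0.001]
contact_force: [-0.7, 0.4, 0.7]
gripper_width: 0.0145
[ 0.136  0.775 -0.842  1.678  0.667  0.997  0.898] [-0.70957887  0.44811006  0.68042309] [-0.03996329  0.02920509 -0.07511641] 195.4146935579778
```

View pics/wrist8.png

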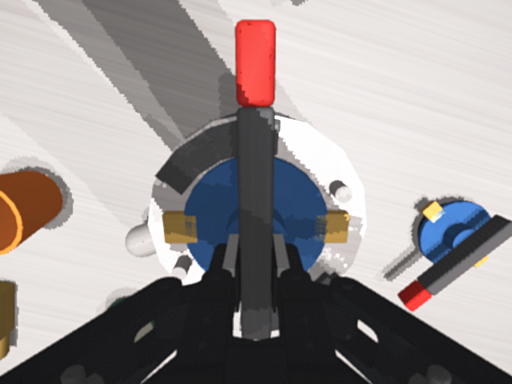

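The cover turned with the jaws: its lugs, at (180,227) and (333,227), are clear of the keepers and nearing the stop pins at (342,190) and (182,263). I continue gently until the stop.

```bash
python3 -m crank '[{"dp":[0,0,0],"rot":[0,0,0.07]},{"dp":[0,0,0],"rot":[0,0,0.07]},{"dp":[0,0,0],"rot":[0,0,0.07]},{"dp":[0,0,0],"rot":[0,0,0.07]},{"dp":[0,0,0],"rot":[0,0,0.07]},{"dp":[0,0,0],"rot":[0,0,0.07]},{"dp":[0,0,0],"rot":[0,0,0.07]},{"dp":[0,0,0],"rot":[0,0,0.07]}]'
python3 - <<'E'
from h import *
from workcell import status
s=status.get_state();q=s["ee_rot"];print(s["joint_positions"].round(3),s["contact_force"],s["wrist_torque"],np.degrees(2*np.arctan2(q[1],q[0])))
E
```

```text
time_s: 9.27
eef_pos: [0.5779, 0.2199, 0.1362]
ee_rot: [-0.275, 0.961, 0.005, 0.001]
contact_force: [11.4, 8.6, -7.7]
gripper_width: 0.0148
[ 0.171  0.805 -0.904  1.672  0.714  1.023  1.157] [11.40594027  8.61406849 -7.67593902] [ 1.43062898 -2.86496288 -1.13255926] 211.96033522796742
```

```bash
python3 -m crank '[{"dp":[0,0,0],"rot":[0,0,0.03]},{"dp":[0,0,0],"rot":[0,0,0.03]},{"dp":[0,0,0],"rot":[0,0,0.02]},{"dp":[0,0,0],"rot":[0,0,0]},{"dp":[0,0,0],"rot":[0,0,0]},{"dp":[0,0,0],"rot":[0,0,0]},{"dp":[0,0,0],"rot":[0,0,0]},{"dp":[0,0,0],"rot":[0,0,0]}]'
python3 - <<'E'
from h import *
from workcell import status
s=status.get_state();q=s["ee_rot"];print(s["joint_positions"].round(3),s["contact_force"],s["wrist_torque"],np.degrees(2*np.arctan2(q[1],q[0])))
snap("wrist",9)
E
```

```text
time_s: 9.93
eef_pos: [0.5784, 0.2203, 0.1363]
ee_rot: [-0.289, 0.957, 0.006, 0.001]
contact_force: [-0.9, 2.2, -1.1]
gripper_width: 0.0146
[ 0.176  0.809 -0.911  1.669  0.717  1.027  1.185] [-0.9317213   2.20365458 -1.05917389] [ 0.20518679 -0.19889407 -1.61746882] 213.59267746524256
```

View pics/wrist9.png

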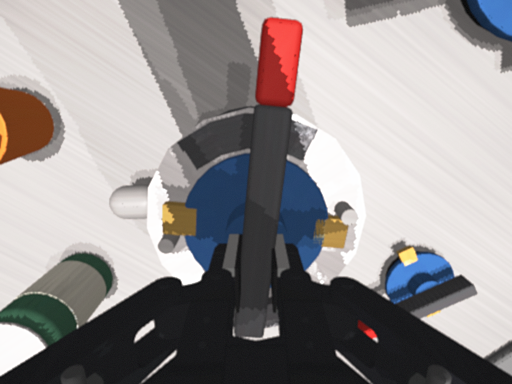

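Both lugs are against the pins, at (168,243) and (345,212), so it is at the stops. The bar slipped a few degrees in the pads, so I regrip it squarely before lifting.

```bash
python3 - <<'E'
from h import *
d=cam("wrist",9)
P=plane(d,[(282,19),(273,105),(249,337)],.142)
e=P[0]-P[1];e2=P[0]-P[2];L=np.linalg.norm(e2);u=e2/L;print(L,np.degrees(np.arctan2(e[1],e[0])),np.degrees(np.arctan2(u[1],u[0])),"hub from near",P[2]+.045*u,"from far",P[0]-.105*u)
E
python3 -m crank '[{"dp":[0,0,0],"rot":[0,0,0]},{"dp":[0,0,0],"rot":[0,0,0]},{"dp":[0,0,0],"rot":[0,0,0]},{"dp":[0,0,0],"rot":[0,0,-0.05]},{"dp":[0,0,0],"rot":[0,0,-0.06]},{"dp":[0,0,0],"rot":[0,0,-0.06]},{"dp":[0,0,0],"rot":[0,0,0]},{"dp":[0,0,0],"rot":[0,0,0]}]' 0.3
python3 - <<'E'
from h import *
snap("wrist",10)
from workcell import status
q=status.get_state()["ee_rot"];print(np.degrees(2*np.arctan2(q[1],q[0])))
E
```

```text
0.14947431399981365 -151.57621951181432 -151.51950709186787 hub from near [0.57642676 0.21733033 0.142     ] from far [0.57688883 0.21758101 0.142     ]
time_s: 10.65
eef_pos: [0.5776, 0.2195, 0.1361]
ee_rot: [-0.249, 0.968, 0.004, 0.001]
contact_force: [-0.1, -0.7, -0.4]
gripper_width: 0.0299
208.88175169854327
```

View pics/wrist10.png

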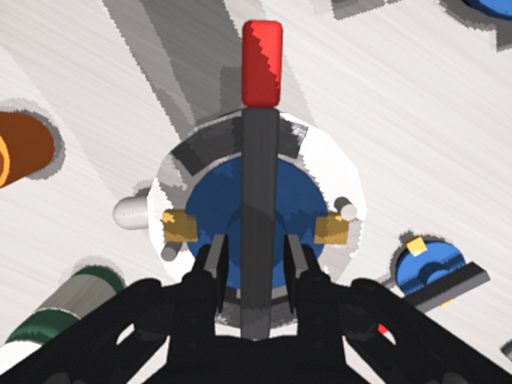

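```bash
python3 -m crank '[{"dp":[-0.008,-0.015,-0.005],"rot":[0,0,-0.01]},{"dp":[0,0,0],"rot":[0,0,0]},{"dp":[0,0,0],"rot":[0,0,0]},{"dp":[0,0,0],"rot":[0,0,0]},{"dp":[0,0,0],"rot":[0,0,0]},{"dp":[0,0,0.02],"rot":[0,0,0]},{"dp":[0,0,0.04],"rot":[0,0,0]},{"dp":[0,0,0.04],"rot":[0,0,0]}]' 1 90
python3 - <<'E'
from h import *
snap("wrist",11)
from workcell import status
s=status.get_state();q=s["ee_rot"];print(s["joint_positions"].round(3),s["contact_force"],s["wrist_torque"],np.degrees(2*np.arctan2(q[1],q[0])))
E
```

```text
time_s: 11.37
eef_pos: [0.5766, 0.2174, 0.1457]
ee_rot: [-0.246, 0.969, 0.005, 0.001]
contact_force: [3.5, 1.3, -7.8]
gripper_width: 0.014
[ 0.174  0.784 -0.902  1.672  0.692  1.032  1.113] [ 0.68084547 -0.32207577 -2.63751035] [ 0.09235424 -0.05448823 -0.26203564] 208.51330551100375
```

View pics/wrist11.png

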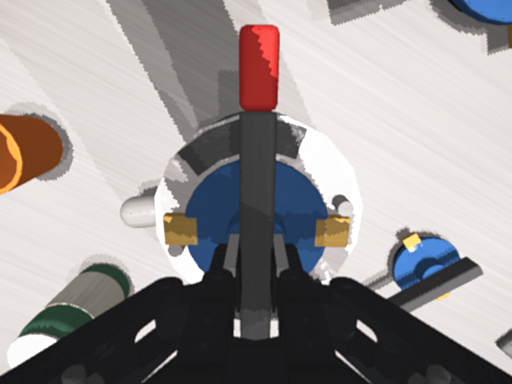

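```bash
python3 -m crank '[{"dp":[0,0,0.05],"rot":[0,0,0]},{"dp":[0,0,0.06],"rot":[0,0,0]},{"dp":[0,0,0.1],"rot":[0,0,0]},{"dp":[0,0,0.13],"rot":[0,0,0]},{"dp":[0,0,0.13],"rot":[0,0,0]},{"dp":[0,0,0.13],"rot":[0,0,0]},{"dp":[0,0,0.1],"rot":[0,0,0]},{"dp":[0,0,0.05],"rot":[0,0,0]}]'
python3 - <<'E'
from h import *
snap("scene",12);snap("top",12)
from workcell import status
s=status.get_state();q=s["ee_rot"];print(s["joint_positions"].round(3),s["contact_force"],s["wrist_torque"],np.degrees(2*np.arctan2(q[1],q[0])))
E
```

```text
time_s: 12.08
eef_pos: [0.5724, 0.2154, 0.2447]
ee_rot: [-0.249, 0.969, 0.002, -0.003]
contact_force: [-0.7, -0.5, -4.0]
gripper_width: 0.0142
[ 0.22   0.676 -0.982  1.601  0.588  1.191  1.188] [-0.22170065  0.09300431 -4.33471014] [-0.00131174 -0.06227588 -0.03572351] 208.808000150575
```

View pics/scene12.png

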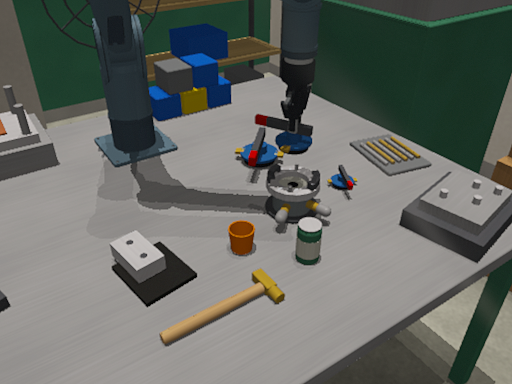

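View pics/top12.png

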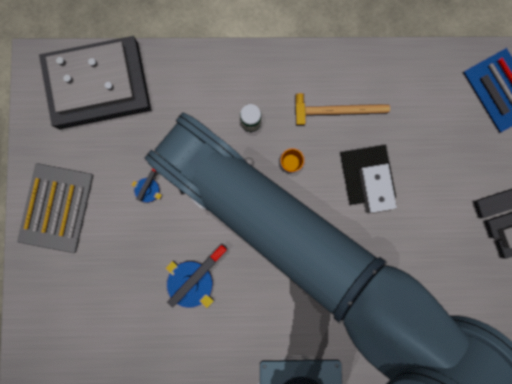

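The cover hangs level from the jaws at (293,140) in the scene view. The block lies at (378,188) in the top view. I measure the block.

Run:
```python
from h import *
for n in("top","scene"):
    d=cam(n,12);f=d["frame"];hsv=cv2.cvtColor(f,cv2.COLOR_RGB2HSV);V=hsv[...,2].astype(int);S=hsv[...,1].astype(int)
    m=((V>150)&(S<60)).astype(np.uint8)
    if n=="top": m[:, :345]=0;m[:,410:]=0;m[:140]=0;m[225:]=0
    else: m[:,:100]=0;m[:,175:]=0;m[:225]=0;m[285:]=0; m*=(V>185)
    m=cv2.morphologyEx(m,cv2.MORPH_CLOSE,np.ones((5,5)));m=cv2.morphologyEx(m,cv2.MORPH_OPEN,np.ones((3,3)))
    c=max(cv2.findContours(m,cv2.RETR_EXTERNAL,cv2.CHAIN_APPROX_NONE)[0],key=cv2.contourArea)
    b=cv2.boxPoints(cv2.minAreaRect(c)) if n=="top" else cv2.approxPolyDP(c,4,True)[:,0]
    P=plane(d,b,.052);print(n,b.tolist(),P.round(4).tolist(),P.mean(0),[np.linalg.norm(P[i]-P[i-1]).round(4) for i in range(len(P))])
    M=cv2.moments(c);print(plane(d,(M["m10"]/M["m00"],M["m01"]/M["m00"]),.052))
cv2.imwrite("pics/sb12.png",cv2.resize(cam("scene",12)["frame"][215:310,90:210,::-1],None,fx=6,fy=6,interpolation=cv2.INTER_CUBIC))
cv2.imwrite("pics/tb12.png",cv2.resize(cam("top",12)["frame"][135:225,330:410,::-1],None,fx=6,fy=6,interpolation=cv2.INTER_CUBIC))
```

```text
top [[362.6214599609375, 168.26260375976562], [387.84906005859375, 163.45733642578125], [396.251708984375, 207.57113647460938], [371.02410888671875, 212.37640380859375]] [[0.6156, -0.1698, 0.052], [0.6279, -0.2374, 0.052], [0.5106, -0.2559, 0.052], [0.4985, -0.1888, 0.052]] [ 0.56314764 -0.21298774  0.052     ] [np.float64(0.1186), np.float64(0.0687), np.float64(0.1188), np.float64(0.0682)]
[[ 0.56235162 -0.21231254  0.052     ]]
scene [[134, 231], [112, 245], [138, 268], [161, 253]] [[0.5022, -0.1952, 0.052], [0.5225, -0.2553, 0.052], [0.6248, -0.2341, 0.052], [0.608, -0.1739, 0.052]] [ 0.56436747 -0.21462449  0.052     ] [np.float64(0.1079), np.float64(0.0634), np.float64(0.1045), np.float64(0.0625)]
[[ 0.56698167 -0.21533161  0.052     ]]
```

View pics/sb12.png

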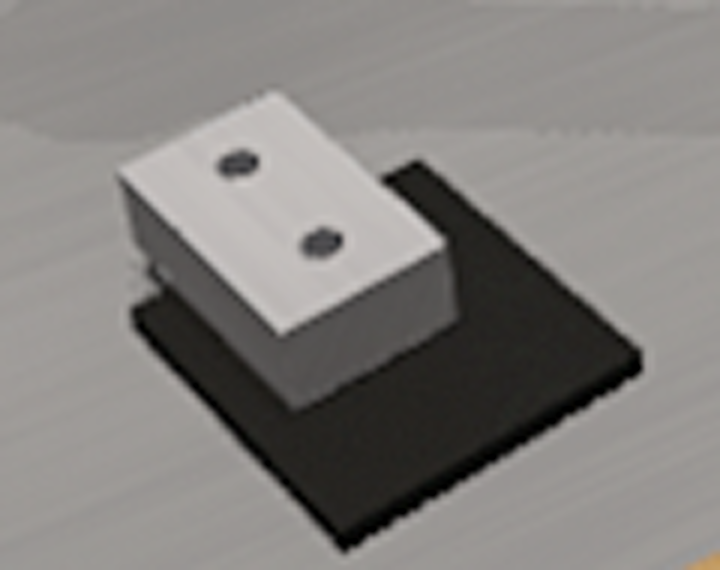

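View pics/tb12.png

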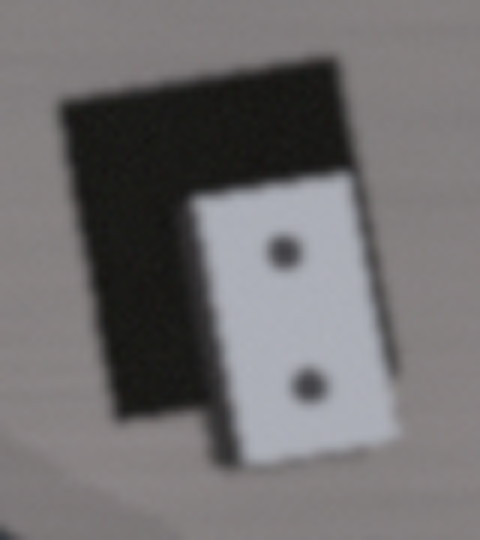

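```bash
python3 -m crank '[{"dp":[0,-0.1,0],"rot":[0,0,-0.1]},{"dp":[0,-0.2,0],"rot":[0,0,-0.18]},{"dp":[0,-0.25,0],"rot":[0,0,-0.18]},{"dp":[0,-0.25,0],"rot":[0,0,-0.18]},{"dp":[0,-0.25,0],"rot":[0,0,-0.18]},{"dp":[0,-0.25,0],"rot":[0,0,-0.18]},{"dp":[0,-0.25,0],"rot":[0,0,-0.18]},{"dp":[0,-0.25,0],"rot":[0,0,-0.18]}]'
python3 - <<'E'
from workcell import status
s=status.get_state();print(s["joint_positions"].round(3),s["contact_force"])
E
```

```text
time_s: 12.85
eef_pos: [0.5648, 0.0002, 0.2387]
ee_rot: [0.111, 0.994, 0.006, -0.005]
contact_force: [1.3, -0.4, -5.2]
gripper_width: 0.014
[ 0.548  0.544 -0.847  1.732  0.438  1.077  0.906] [ 1.29739    -0.37796356 -5.18765375]
```

```bash
python3 -m crank '[{"dp":[0,-0.25,0],"rot":[0,0,-0.2]},{"dp":[0,-0.25,0],"rot":[0,0,-0.2]},{"dp":[0,-0.25,0],"rot":[0,0,-0.2]},{"dp":[0,-0.25,0],"rot":[0,0,-0.2]},{"dp":[0,-0.25,0],"rot":[0,0,-0.2]},{"dp":[0,-0.2,0],"rot":[0,0,-0.2]},{"dp":[0,-0.15,0],"rot":[0,0,-0.2]},{"dp":[0,-0.06,0],"rot":[0,0,-0.1]}]'
python3 -m crank '[{"dp":[0,0,-0.1],"rot":[0,0,0]},{"dp":[0,0,-0.1],"rot":[0,0,0]},{"dp":[0,0,-0.1],"rot":[0,0,0]},{"dp":[0,0,-0.05],"rot":[0,0,0]},{"dp":[0,0,0],"rot":[0,0,0]},{"dp":[0,0,0],"rot":[0,0,0]},{"dp":[0,0,0],"rot":[0,0,0]},{"dp":[0,0,0],"rot":[0,0,0]}]'
python3 - <<'E'
from workcell import status
from h import *
s=status.get_state();print(s["joint_positions"].round(3),s["contact_force"],s["eef_pos"]);q=s["ee_rot"];print(R.from_quat(q).as_matrix()[:,2],np.degrees(2*np.arctan2(q[1],q[0])))
snap("wrist",13);snap("scene",13)
E
```

```text
time_s: 13.52
eef_pos: [0.5558, -0.2171, 0.2306]
ee_rot: [0.505, 0.863, 0.005, -0.009]
contact_force: [0.5, 0.0, -3.7]
gripper_width: 0.014
time_s: 14.18
eef_pos: [0.5524, -0.2131, 0.1789]
ee_rot: [0.501, 0.865, 0.005, -0.014]
contact_force: [0.3, -0.7, -4.0]
gripper_width: 0.0142
[ 0.724  0.603 -0.59   1.704  0.368  0.975  0.521] [ 0.31520692 -0.70127875 -4.03264804] [ 0.55240559 -0.21310061  0.17891635]
[-0.01885011  0.02342563 -0.99954785] 119.879459444028
```

View pics/wrist13.png

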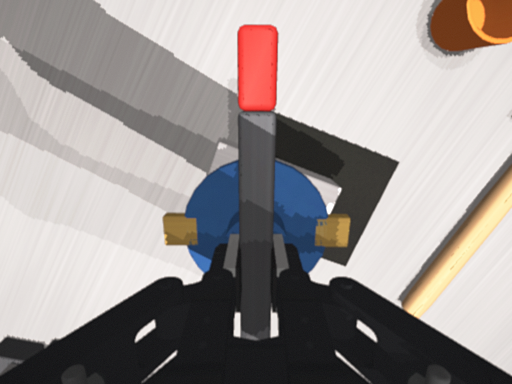

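View pics/scene13.png

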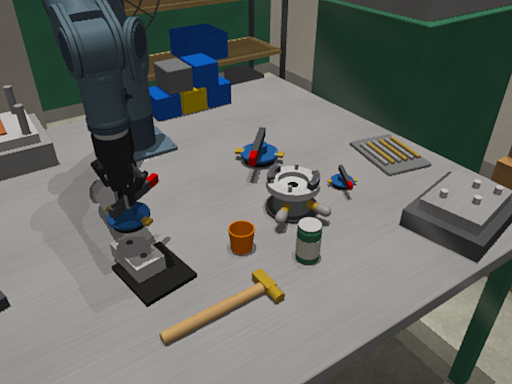

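```bash
python3 -m crank '[{"dp":[0.03,0,-0.04],"rot":[-0.015,-0.012,0]},{"dp":[0.03,0,-0.06],"rot":[-0.015,-0.012,0]},{"dp":[0.03,0,-0.08],"rot":[-0.015,-0.012,0]},{"dp":[0.01,0,-0.08],"rot":[0,0,0]},{"dp":[0,0,-0.08],"rot":[0,0,0]},{"dp":[0,0,-0.06],"rot":[0,0,0]},{"dp":[0,0,0],"rot":[0,0,0]},{"dp":[0,0,0],"rot":[0,0,0]}]'
python3 - <<'E'
from workcell import status
from h import *
s=status.get_state();print(s["contact_force"],s["eef_pos"]);q=s["ee_rot"];print(R.from_quat(q).as_matrix()[:,2],np.degrees(2*np.arctan2(q[1],q[0])))
d=snap("wrist",14);snap("scene",14)
d=cam("wrist",13);print(plane(d,[(218,143),(340,187)],.052))
E
```

```text
time_s: 14.95
eef_pos: [0.5661, -0.2132, 0.1261]
ee_rot: [0.501, 0.865, -0.001, 0.002]
contact_force: [-0.3, -0.6, -3.5]
gripper_width: 0.014
[-0.32039594 -0.56589733 -3.54250328] [ 0.56614732 -0.21319816  0.1260934 ]
[ 0.00342988 -0.00343605 -0.99998821] 119.87531898652452
[[ 0.49967972 -0.19094537  0.052     ]
 [ 0.61613768 -0.17013012  0.052     ]]
```

View pics/wrist14.png

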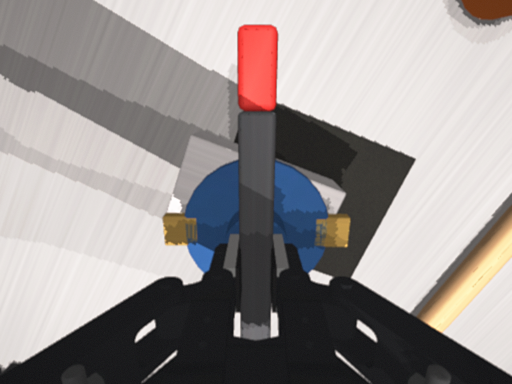

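View pics/scene14.png

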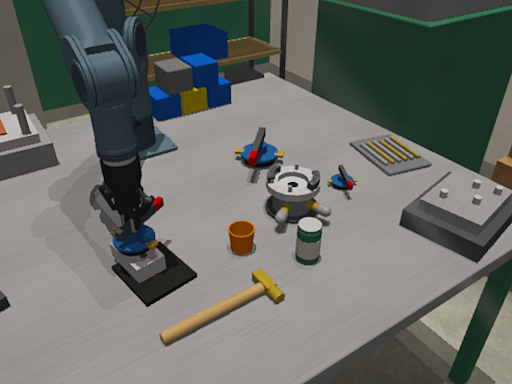

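The wrist view puts the block's centre at (0.564,-0.215), which agrees with the top and scene views. I lower slowly.

```bash
python3 -m crank '[{"dp":[-0.012,-0.008,-0.015],"rot":[0,0,0]},{"dp":[0,0,-0.015],"rot":[0,0,0]},{"dp":[0,0,-0.015],"rot":[0,0,0]},{"dp":[0,0,-0.015],"rot":[0,0,0]},{"dp":[0,0,-0.015],"rot":[0,0,0]},{"dp":[0,0,-0.01],"rot":[0,0,0]},{"dp":[0,0,-0.008],"rot":[0,0,0]},{"dp":[0,0,0],"rot":[0,0,0]}]'
python3 - <<'E'
from workcell import status
s=status.get_state();print(s["contact_force"],s["eef_pos"],s["wrist_torque"])
E
```

```text
time_s: 15.72
eef_pos: [0.5658, -0.2154, 0.1162]
ee_rot: [0.501, 0.865, -0.0, 0.004]
contact_force: [-0.4, -0.3, -3.5]
gripper_width: 0.0143
[-0.41848976 -0.31430579 -3.52074862] [ 0.56577973 -0.21535894  0.11621108] [-0.00019253 -0.01240854  0.04127383]
```

```bash
python3 -m crank '[{"dp":[-0.01,0.008,-0.01],"rot":[0,0,0]},{"dp":[0,0,-0.01],"rot":[0,0,0]},{"dp":[0,0,-0.01],"rot":[0,0,0]},{"dp":[0,0,-0.008],"rot":[0,0,0]},{"dp":[0,0,-0.005],"rot":[0,0,0]},{"dp":[0,0,0],"rot":[0,0,0]},{"dp":[0,0,0],"rot":[0,0,0]},{"dp":[0,0,0],"rot":[0,0,0]}]'
python3 - <<'E'
from workcell import status
from h import *
s=status.get_state();print(s["contact_force"],s["eef_pos"],s["wrist_torque"],R.from_quat(s["ee_rot"]).as_matrix()[:,2])
E
```

```text
time_s: 16.38
eef_pos: [0.565, -0.2143, 0.1127]
ee_rot: [0.501, 0.865, -0.001, 0.005]
contact_force: [-0.6, -0.2, -2.4]
gripper_width: 0.0143
[-0.60496857 -0.16498959 -2.42057703] [ 0.56496234 -0.21433258  0.11267433] [0.02021362 0.26744025 0.01288753] [ 0.0076803  -0.00641629 -0.99994992]
```

```bash
python3 -m crank '[{"dp":[0,0,-0.005],"rot":[0.006,0.007,0]},{"dp":[0,0,-0.005],"rot":[0.006,0.007,0]},{"dp":[0,0,-0.005],"rot":[0,0,0]},{"dp":[0,0,-0.004],"rot":[0,0,0]},{"dp":[0,0,0],"rot":[0,0,0]},{"dp":[0,0,0],"rot":[0,0,0]},{"dp":[0,0,0],"rot":[0,0,0]},{"dp":[0,0,0],"rot":[0,0,0]}]'
python3 - <<'E'
from workcell import status
from h import *
s=status.get_state();print(s["contact_force"],s["eef_pos"],s["wrist_torque"],R.from_quat(s["ee_rot"]).as_matrix()[:,2])
snap("scene",15)
d=cam("scene",15);cv2.imwrite("pics/sb15.png",cv2.resize(d["frame"][170:310,70:220,::-1],None,fx=4,fy=4,interpolation=cv2.INTER_CUBIC))
E
```

```text
time_s: 17.05
eef_pos: [0.5655, -0.2146, 0.1124]
ee_rot: [0.502, 0.865, -0.0, -0.0]
contact_force: [-1.9, 0.7, 1.2]
gripper_width: 0.0139
[-1.88849797  0.66451794  1.1762047 ] [ 0.56548746 -0.21459829  0.11237923] [-0.06329438  0.47442025 -0.03596125] [-8.39190252e-04 -1.48260546e-04 -9.99999637e-01]
```

View pics/sb15.png

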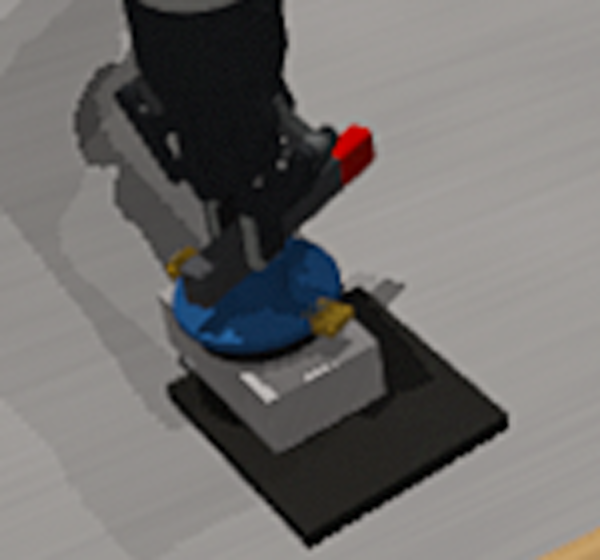

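```bash
python3 -m crank '[{"dp":[0,0,-0.006],"rot":[0,0,0]},{"dp":[0,0,-0.006],"rot":[0,0,0]},{"dp":[0,0,-0.004],"rot":[0,0,0]},{"dp":[0,0,0],"rot":[0,0,0]},{"dp":[0,0,0],"rot":[0,0,0]},{"dp":[0,0,0],"rot":[0,0,0]},{"dp":[0,0,0],"rot":[0,0,0]},{"dp":[0,0,0],"rot":[0,0,0]}]' - 30
python3 - <<'E'
from workcell import status
s=status.get_state();print(s["contact_force"],s["eef_pos"],s["wrist_torque"])
E
```

```text
time_s: 17.77
eef_pos: [0.5655, -0.2146, 0.1124]
ee_rot: [0.502, 0.865, -0.001, -0.0]
contact_force: [-1.7, 1.3, 2.3]
gripper_width: 0.0138
[-1.69539724  1.28067281  2.27800771] [ 0.56548906 -0.21457802  0.11238169] [-0.012925    0.50563718  0.02406339]
```

```bash
python3 -m crank '[{"dp":[0,0,0],"rot":[0,0,0]},{"dp":[0,0,0],"rot":[0,0,0]},{"dp":[0,0,0],"rot":[0,0,0]},{"dp":[0,0,0],"rot":[0,0,0]},{"dp":[0,0,0],"rot":[0,0,0]},{"dp":[0,0,0],"rot":[0,0,0]},{"dp":[0,0,0],"rot":[0,0,0]},{"dp":[0,0,0],"rot":[0,0,0]}]' -0.2
python3 - <<'E'
from h import *
snap("wrist",16)
E
```

```text
time_s: 18.43
eef_pos: [0.5678, -0.2147, 0.1124]
ee_rot: [0.502, 0.865, 0.001, 0.002]
contact_force: [0.5, 0.7, 0.5]
gripper_width: 0.0511
```

View pics/wrist16.png

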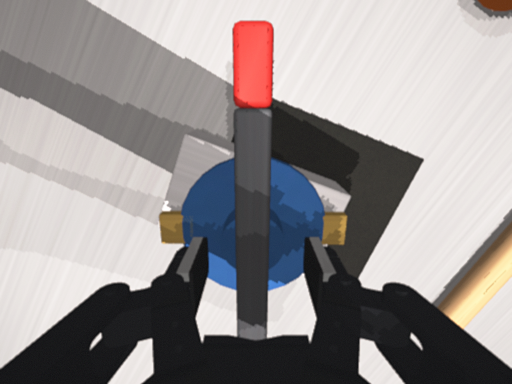

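The jaws are clear of the bar at (253,230). I lift straight up.

```bash
python3 -m crank '[{"dp":[0,0,0.06],"rot":[0,0,0]},{"dp":[0,0,0.12],"rot":[0,0,0]},{"dp":[0,0,0.2],"rot":[0,0,0]},{"dp":[0,0,0.25],"rot":[0,0,0]},{"dp":[0,0,0.25],"rot":[0,0,0]},{"dp":[0,0,0.2],"rot":[0,0,0]},{"dp":[0,0,0.1],"rot":[0,0,0]},{"dp":[0,0,0],"rot":[0,0,0]}]'
python3 - <<'E'
from h import *
snap("wrist",17)
d=snap("scene",17);cv2.imwrite("pics/sb17.png",cv2.resize(d["frame"][170:310,70:220,::-1],None,fx=4,fy=4,interpolation=cv2.INTER_CUBIC))
E
```

```text
time_s: 19.15
eef_pos: [0.5665, -0.213, 0.2675]
ee_rot: [0.501, 0.866, 0.001, 0.002]
contact_force: [0.3, -0.1, -1.1]
gripper_width: 0.0511
```

View pics/wrist17.png

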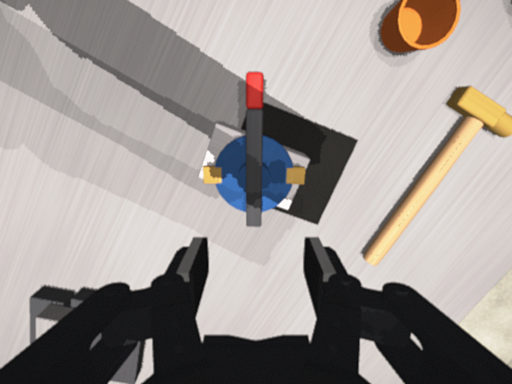

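View pics/sb17.png

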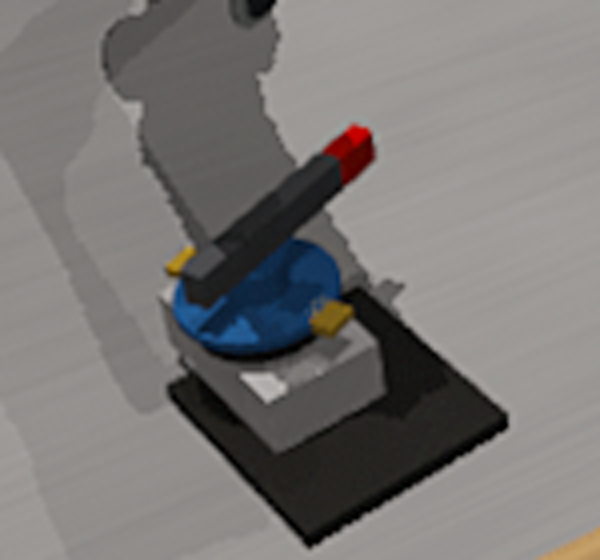

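Run:
```python
from h import *
d=cam("wrist",17);f=d["frame"];hsv=cv2.cvtColor(f,cv2.COLOR_RGB2HSV);H,S,V=[hsv[...,i].astype(int) for i in range(3)]
mb=(H>100)&(H<125)&(S>130);mb[:120]=0;mb[220:]=0;mb[:,:200]=0;mb[:,310:]=0
h=cv2.convexHull(np.vstack(cv2.findContours(mb.astype(np.uint8),cv2.RETR_EXTERNAL,cv2.CHAIN_APPROX_NONE)[0]))
e=cv2.fitEllipse(h);print("disc",e,plane(d,e[0],.076))
P=plane(d,[(254.5,72),(253.5,226)],.119);u=P[0]-P[1];L=np.linalg.norm(u);print("lever",L,P[1]+.3*u)
cv2.imwrite("pics/wz17.png",cv2.resize(f[90:250,160:370,::-1],None,fx=3.5,fy=3.5,interpolation=cv2.INTER_CUBIC))
```

```text
disc ((253.72019958496094, 172.96311950683594), (77.14666748046875, 77.8404312133789), 40.396278381347656) [[ 0.5649703  -0.21434107  0.076     ]]
lever 0.14885298389006543 [ 0.56617266 -0.21615089  0.119     ]
```

View pics/wz17.png

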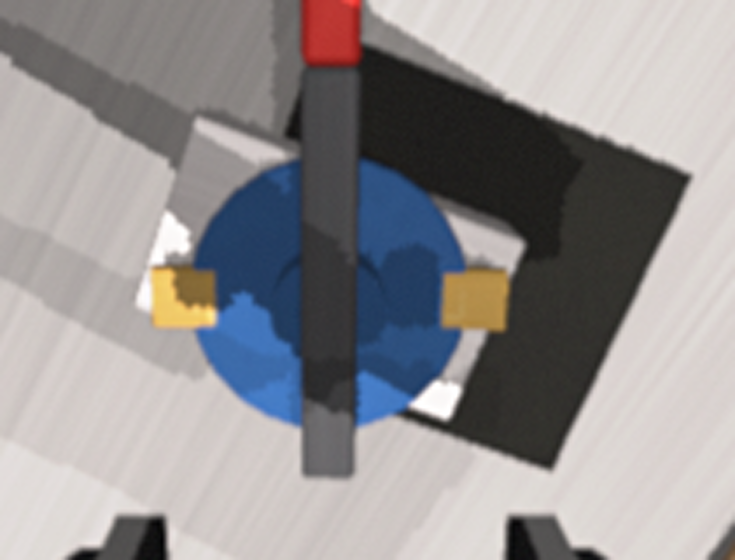

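Run:
```python
from h import *
d=cam("wrist",17)
P=plane(d,np.array([(198,117),(136,303),(450,419),(525,240)])/3.5+[160,90],.052);print(P,P.mean(0),[np.linalg.norm(P[i]-P[i-1]).round(4) for i in range(4)])
import cv2
t=snap("top",18);snap("scene",18)
```

```text
[[ 0.50088605 -0.18957795  0.052     ]
 [ 0.51153441 -0.25668303  0.052     ]
 [ 0.63002058 -0.23857115  0.052     ]
 [ 0.61770587 -0.1698688   0.052     ]] [ 0.56503673 -0.21367523  0.052     ] [np.float64(0.1185), np.float64(0.0679), np.float64(0.1199), np.float64(0.0698)]
```

View pics/scene18.png

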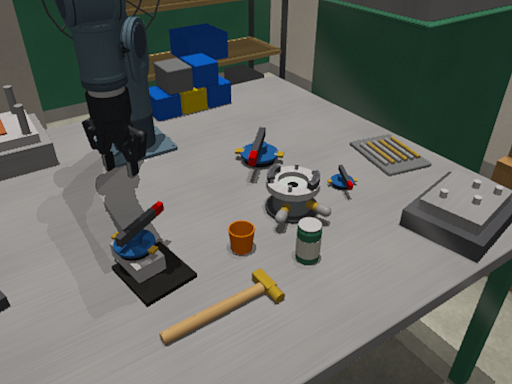

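The block's centre measures (0.565,-0.214) and the disc's (0.565,-0.214). The cover stands upright, the arm is clear, and the cup, can and mallet are where they were. I hand in the job.

```bash
python3 -c "
from workcell import ticket,status
print(status.get_state()['contact_force']);print(ticket.sign_off())"
```

```text
[-0.9656952  -0.24536757 -0.88470557]
the job is handed in; nothing more can be done
None
```

The job is done and handed in at about 19 s on the robot's clock (limit 58 s).

- **Block:** I pushed it over with the closed fingers, and it lies flat on the rubber plate. Its foot end sticks out about 25–30 mm past the plate's edge, so it rests mainly on the plate side, but it is stable.
- **Cover:** I gripped it across the hub and turned it anticlockwise about 84° from where it started, until both lugs met the stop pins. The bar slipped a few degrees in the pads at the stop, so I regripped it squarely. I then lifted the cover, lowered it to contact and let go.

**Last checks:**
- The wrist camera put the disc's centre and the block's centre both at (0.565, -0.214), within 1 mm of each other. A separate estimate from the lever bar put the cover's axis about 2–3 mm away, which is close to the camera calibration error.
- The cover looks upright. At contact the wrist read a small moment of about 0.5 N m, so it may have settled by a fraction of a millimetre on release.
- The bolt cup, oil can and mallet looked unmoved in the last scene picture, and the gripper was well clear.
- The highest wrist force I read was about 16 N, at the stop.

No checks failed.

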